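# Put the filled tea tins back in the tea rack in the same order

### The job

The four tea tins have just been filled and stand in the bamboo filling tray: put them into the walnut tea rack, one tin to a bay, in the same left-to-right order as they stand in the tray (left and right as seen from the robot). So that the unlabelled teas do not get mixed up, work along the row one tin at a time, beginning with the leftmost tin, and leave the others standing in the tray until their turn. Set each tin down upright on the bay floor without dropping it, and leave the timer, scoop, milk jug and mug where they are.

Things in the scene. Friction and masses are not known exactly. Their poses are not given: they have to be found in the camera images.
- tin_tall: Tall round tinplate tea tin, 44 mm diameter, 110 mm high, closed and rigid, about 160 g. Its origin is the centre of its underside, z up its axis.
- tin_low: Low round tinplate tea tin, 56 mm diameter, 72 mm high, closed and rigid, about 120 g. Its origin is the centre of its underside, z up its axis.
- tin_square: Square tinplate tea tin, 48 x 48 mm, 92 mm high, closed and rigid, about 150 g; its x and y axes are normal to its sides, which start parallel to the tray's walls. Its origin is the centre of its underside, z up its axis.
- tin_hex: Hexagonal tinplate tea tin, 48 mm across flats, 55 mm across corners, 84 mm high, closed and rigid, about 140 g; two of its flats are normal to its x axis and its corners lie along y; it starts with its x axis along the tray's x axis, so it is gripped flat to flat across the row. Its origin is the centre of its underside, z up its axis.
- filling_tray: Light bamboo tray, fixed, 82 x 308 mm. Four 70 x 70 mm bays, centres at own y = +111 (left, seen from the robot), +37, -37, -111 mm, x = 0. Origin: centre of underside; bay floor 8, dividers 20, side walls 22, wire handles on the ends 43 mm above it. Tins start in it, one per bay, any order, within 5 mm of centre; grip across the row (own x). Slanted up to 30 degrees.
- tea_rack: Dark walnut tea rack, fixed, 82 x 308 mm. Four 70 x 70 mm bays, centres at own y = +111 (left, seen from the robot), +37, -37, -111 mm, x = 0. Origin: centre of underside; bay floor 8, dividers 20, brass side rails 22, end boards 45 mm above it. Empty at the start; on the robot's left or right, the tray on the other side. Slanted up to 30 degrees.
- timer: Bystander: white round kitchen timer, 52 mm diameter, 36 mm high, between tray and rack. Origin: centre of its underside.
- scoop: Bystander: steel spoon-shaped tea scoop, 130 mm long, lying flat between tray and rack, pointing roughly away from the robot. Origin under its middle, x along it.
- milk_jug: Bystander: small open white ceramic milk jug, 62 mm diameter plus a small handle, 75 mm high, between tray and rack at the far side. Origin: centre of its underside.
- mug: Bystander: red mug, 82 mm diameter plus handle, 92 mm high, at the back of the table. Origin: centre of its underside.
Things that resemble listed ones, but are neither listed nor needed, are in the scene too. What is shaped like the tin_low but orange or red is not meant. What is shaped like the tin_hex but red is not meant.

How it is judged:
By the outcome, as a careful person would: the job done as asked, in the order asked, and still so for the second after the job is handed in, with the robot touching nothing.
It also fails if it takes over 109 s, if anything falls off the work surface, if the arm or the gripper's body presses on something with over 40 N, if the wrist force passes 120 N, or if a joint passes its speed limit or range.

### The arm

A 7-joint arm with a two-finger parallel gripper is mounted at the origin on the work surface. World frame = base frame: x ahead of the robot, y to its left, z up, the work surface at z = 0. Lengths are in m, angles in rad, forces in N, time in s.
With the tool pointing down it reaches from about 0.35 to 0.9 m from the base axis. Payload 8.1 kg.
Tool frame: the origin (TCP) lies at the very end of the fingers, on their centre line; the grasp point (between the pads) lies 19 mm behind it; z points along the fingers, y is the line along which they close (so a half turn about z gives the same grasp; the last joint's range is limited). The gripper opens to 92 mm and grips with 3 to 60 N. Pads are 19 mm wide; open, the fingers measure 130 mm over their backs; the gripper's body (75 mm by 190 mm) begins 47 mm behind the grasp point.
Start: joints at [1.073, 0.434, 0.025, 1.573, -0.012, 1.134, -0.075], TCP at [0.24, -0.577, 0.227] pointing down, gripper open.
Joint ranges: [-2.62, 2.62], [-0.44, 2.09], [-1.27, 1.32], [0.08, 2.57], [-1.32, 4.46], [0.12, 2], [-2.74, 2.74]. Speed limits (rad/s): [2.22, 2.22, 3.01, 3.01, 3.14, 3.14, 3.14].

### API

Orientations are given as a rotation vector (axis times angle).
In Python, from cell import readout, cams, job gives the robot as it stands.
- The arm moves only by the tool drive_tool, never from a script. Its argument "commands" is a list of rows, each a list of 3 entries, a list of its own where there are three numbers: the turn, a rotation vector about the tool's x, y, z in rad, then the shift along the tool's x, y, z in cm, then the gripper's target within -1 to 1 (fully open at 1, half-way at 0, shut at -1). A call has 1 to 20 rows; each row is the pose to reach, as a shift and turn from the pose commanded when the call began, along the tool's axes at that moment; what a row does not reach only later rows make up. A row lasts 1/12 s, in which the tool goes at most 41.7 mm and 7.16 degrees, less where a joint would pass 70% of its speed; a pose out of reach is approached as far as the arm can. A call with a gripper value outside its range is refused whole. The fingers move at their own pace and stop on an object; "newtons" is the grip in N (left out, the last holds). Time passes only in rows, so rows that repeat a pose let the fingers close. It gives the time, the measured TCP pose, the force, the opening and the grip force at its end, in the units of the state.
- readout.observe(): the state, without advancing time (a new reading comes with each control period).
- cams.get_image(name): name is "scene" or "top"; returns the picture (384x512x3 uint8, blue, green, red); there is no depth.
- cams.camera_info(name): a dict with "camera_matrix" (3x3 intrinsics, pixels), "R" (3x3) and "t" (3): a world point X has camera coordinates R X + t. Camera axes: x right, y down, z forward; pixel columns grow to the right and rows downward; lengths in m; the calibration is good to about 2 mm. A picture is of the moment at which its call begins. camera_info takes no time and is no camera call.
- job.sign_off(): hands the job in; it is judged then, once.
The state is a dict: "clock": time; "joints": joint angles; "dq": joint speeds; "joint_efforts": joint torques, N m; "position": TCP position; "ee_rot": TCP orientation; "force": force on the tool from outside, world axes, zero at the start; "ft_torque": the same for the moment, N m; "width": opening from 0.0 (shut) to 1.0 (fully open); "gripper_force": force on a finger pad.
Only numpy, scipy, OpenCV 4.12 (cv2) and the standard library are available. Lean on these libraries where they do the work, as an engineer would, in place of code of your own. Each camera call takes 0.05 s, during which the arm holds its last target. There are 200 camera calls.

## Working session

There is one attempt and no reset: what is moved stays moved. The work goes in short steps, Python scripts to look and compute and a tool call to move; the robot and the scene stay as the last step left them, time stands still between calls to the robot, and variables do not carry over. Pictures are saved under pics/ and viewed, at most 14 in all, crops included, and the job is handed in when it is done.

Besides the shell and the picture viewer there is one more tool, called after ">>>" in YAML: its name, and indented under it one key for each argument. drive_tool: Moves the arm, as the interface text tells. Its arguments: {"type":"object","properties":{"commands":{"type":"array"},"newtons":{"type":"number"}},"required":["commands"]}

```bash
mkdir -p pics; python3 - <<'E'
from cell import readout,cams
import cv2,numpy as np
for n in("scene","top"):
    im=cams.get_image(n);cv2.imwrite(f"pics/{n}0.png",im);i=cams.camera_info(n)
    print(n,np.round(i["camera_matrix"],1).tolist(),np.round(i["R"],3).tolist(),np.round(i["t"],3), np.round(-i["R"].T@i["t"],3))
s=readout.observe();print(s)
E
```

```text
scene [[419.1, 0.0, 254.6], [0.0, 419.1, 192.7], [0.0, 0.0, 1.0]] [[-0.708, 0.706, -0.007], [0.474, 0.468, -0.746], [-0.523, -0.531, -0.666]] [ 0.441 -0.219  1.52 ] [1.211 0.598 0.852]
top [[469.0, 0.0, 253.8], [0.0, 469.0, 186.2], [0.0, 0.0, 1.0]] [[-0.004, -1.0, 0.002], [-0.987, 0.004, -0.162], [0.162, -0.003, -0.987]] [-0.042  0.603  1.178] [ 0.405 -0.04   1.26 ]
{'clock': 0.1, 'joints': array([ 1.07341214,  0.4351606 ,  0.02501281,  1.57400754, -0.01160008,
        1.13400409, -0.07510216]), 'dq': array([ 0.00071576, -0.00158403,  0.00059265, -0.00278784, -0.00065543,
       -0.00103266, -0.00091163]), 'joint_efforts': array([ 2.08808859e-03, -6.69126320e+01,  9.87356231e-01, -3.15146863e+01,
       -6.05348730e-02,  3.73257534e-02,  2.64912239e-05]), 'position': array([ 0.2401327 , -0.57652796,  0.22601882]), 'ee_rot': array([-3.07927630e+00, -6.15672526e-01,  6.65553318e-04]), 'force': array([-1.46211927,  0.54173275,  0.03278415]), 'ft_torque': array([-0.03863119,  0.01879464, -0.04128762]), 'gripper_force': 0.0, 'width': 1.0006731988994175}
```

View pics/top0.png

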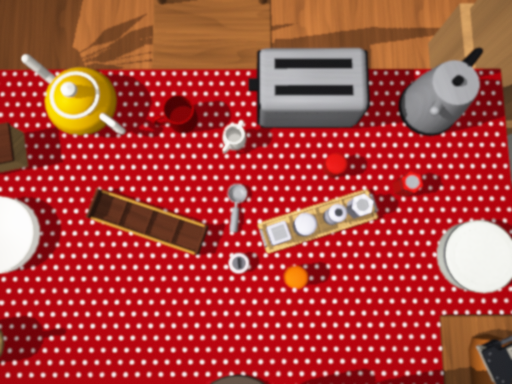

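View pics/scene0.png

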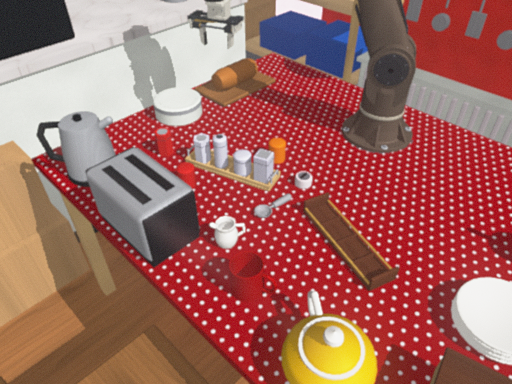

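The top view shows the tray at right with square (278,234), low (305,224), tall (337,212) and hex (363,204), the rack at (148,221), the timer (239,262) and scoop (237,205). The scene view confirms this order: square (264,165), low (241,163), tall (220,150), hex (202,148). Lookalikes: orange (295,277), red (337,163) and red (412,183), all outside the tray; not wanted. Now a close crop and masks.

```bash
cat > h.py <<'E'
import numpy as np,cv2
from cell import readout,cams
def ray(n,uv,z):
    i=cams.camera_info(n);K,R,t=[np.array(i[k]) for k in("camera_matrix","R","t")]
    d=R.T@np.linalg.inv(K)@np.array([uv[0],uv[1],1.]);c=-R.T@t
    return c+d*(z-c[2])/d[2]
def pix(n,P):
    i=cams.camera_info(n);p=i["camera_matrix"]@(i["R"]@np.array(P)+i["t"]);return p[:2]/p[2]
E
python3 - <<'E'
from h import *
im=cv2.imread("pics/top0.png")
c=[cv2.resize(im[180:260,250:385],None,fx=5.5,fy=5.5,interpolation=cv2.INTER_CUBIC)]
r=cv2.resize(im[180:260,80:215],None,fx=2.4,fy=2.4)
cv2.imwrite("pics/c1.png",c[0]);cv2.imwrite("pics/c2.png",cv2.resize(im[180:260,80:215],None,fx=5.5,fy=5.5,interpolation=cv2.INTER_CUBIC))
hsv=cv2.cvtColor(im,cv2.COLOR_BGR2HSV)
for p in[(278,234),(305,224),(337,212),(363,204),(265,248),(292,241),(150,221),(195,235),(100,195),(150,207)]:print(p,hsv[p[1],p[0]])
E
```

```text
(278, 234) [120   4 200]
(305, 224) [125   6 247]
(337, 212) [109  24  84]
(363, 204) [120   5 195]
(265, 248) [ 11 146 209]
(292, 241) [ 18 131 179]
(150, 221) [  9 173  62]
(195, 235) [  9 175 102]
(100, 195) [ 10 168  38]
(150, 207) [ 18 182 206]
```

View pics/c1.png

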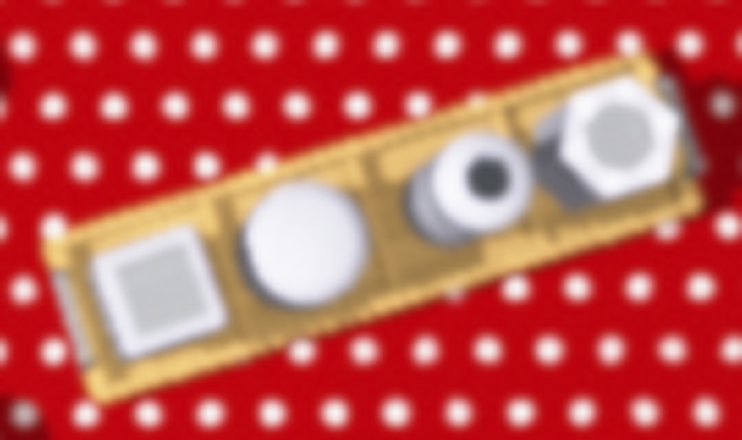

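View pics/c2.png

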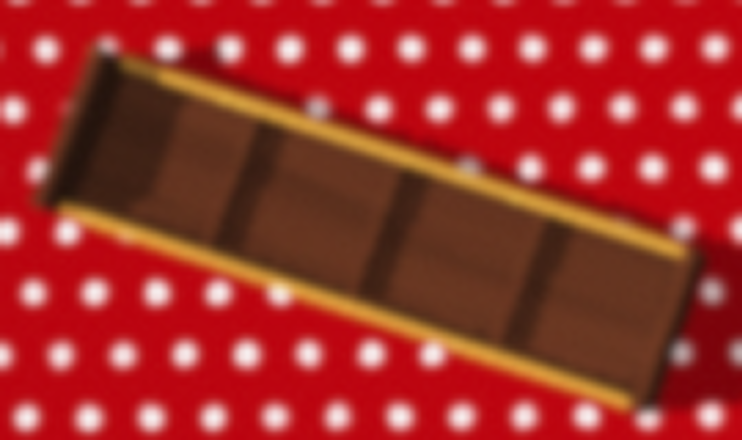

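The crops confirm the order square (278.9,233), low (305.6,224), tall (337.6,213), hex (362.4,205). The rack's dividers lie at about (125,214), (151,223) and (178,231).

```bash
python3 - <<'E'
from h import *
im=cv2.imread("pics/top0.png");hsv=cv2.cvtColor(im,cv2.COLOR_BGR2HSV)
f=lambda p,o:(p[0]/5.5+o-.4,p[1]/5.5+180-.4)
print("tins")
tops={'square':((159,292),.1),'low':((306,243),.08),'tall':((482,182),.118),'hex':((618,137),.092)}
for k,(p,z) in tops.items(): print(k,np.round(ray("top",f(p,250),z),4))
C=[ray("top",f(p,250),.022) for p in[(45,245),(645,58),(705,205),(98,402)]]
C=np.array(C)[:,:2];print("tray ctr",C.mean(0).round(4),[round(float(np.linalg.norm(C[i]-C[(i+1)%4])),4) for i in range(4)])
d=C[0]-C[1]+C[3]-C[2];print("tray yaw deg",np.degrees(np.arctan2(-d[0],d[1])))
# tops by mask (white, low saturation)
# rack
D=np.array([ray("top",f(p,80),.020)[:2] for p in[(248,185),(392,235),(537,283)]]);print("div",D.round(4))
m=((hsv[...,0]>5)&(hsv[...,0]<28)&(hsv[...,1]>100)).astype(np.uint8)
for nm,x0,x1 in(("rack",80,215),("tray",250,385)):
    mm=m[180:260,x0:x1]; n,l,s,c=cv2.connectedComponentsWithStats(mm); k=1+s[1:,4].argmax()
    r=cv2.minAreaRect(cv2.findContours((l==k).astype(np.uint8),0,1)[0][0]);b=cv2.boxPoints(r)+[x0,180]
    B=np.array([ray("top",p,.022) for p in b])[:,:2];print(nm,B.round(4).tolist(),B.mean(0).round(4),[round(float(np.linalg.norm(B[i]-B[(i+1)%4])),4) for i in range(2)])
# brass
mb=((hsv[...,0]>12)&(hsv[...,0]<28)&(hsv[...,1]>130)&(hsv[...,2]>120))[180:260,80:215].astype(np.uint8)
n,l,s,c=cv2.connectedComponentsWithStats(mb)
for k in np.argsort(-s[1:,4])[:2]+1:
    ys,xs=np.nonzero(l==k);P=np.array([ray("top",(x+80,y+180),.022)[:2] for x,y in zip(xs,ys)])
    vx,vy,x0,y0=cv2.fitLine(P.astype(np.float32),2,0,.01,.01).ravel();t=(P-[x0,y0])@[vx,vy]
    print("rail",s[k,4],x0,y0,"yaw",np.degrees(np.arctan(-vx/vy)),"ends",([x0,y0]+np.outer([t.min(),t.max()],[vx,vy])).round(4).tolist())
E
```

```text
tins
square [ 0.4785 -0.1045  0.1   ]
low [ 0.5019 -0.1732  0.08  ]
tall [ 0.5256 -0.2478  0.118 ]
hex [ 0.5487 -0.3153  0.092 ]
tray ctr [ 0.5145 -0.2131] [0.3056, 0.0762, 0.3075, 0.0787]
tray yaw deg 17.326669927526954
div [[0.5366 0.2985]
 [0.5122 0.2283]
 [0.4889 0.1581]]
rack [[0.5242, 0.3998], [0.6088, 0.3755], [0.5062, 0.0779], [0.4238, 0.1051]] [0.5158 0.2396] [0.088, 0.3148]
tray [[0.5105, -0.0494], [0.6063, -0.3501], [0.5206, -0.3737], [0.427, -0.0759]] [ 0.5161 -0.2123] [0.3157, 0.0889]
rail 390 0.5473076 0.21897326 yaw -18.993446 ends [[0.502, 0.0874], [0.5953, 0.3585]]
rail 314 0.47891298 0.24741924 yaw -18.831224 ends [[0.4328, 0.1122], [0.5264, 0.3867]]
```

```bash
cat >> h.py <<'E'
from scipy.spatial.transform import Rotation as Ro
def go(x,y,z,yaw):
    "yaw (deg) of tool y axis; prints turn(rad) and shift(cm) in tool axes"
    s=readout.observe();R=Ro.from_rotvec(s["ee_rot"])
    ty=np.array([np.cos(np.radians(yaw)),np.sin(np.radians(yaw)),0]);tz=np.array([0,0,-1.])
    T=Ro.from_matrix(np.c_[np.cross(ty,tz),ty,tz])
    print("turn",(R.inv()*T).as_rotvec().round(3).tolist(),"shift cm",(R.inv().apply(np.array([x,y,z])-s["position"])*100).round(2).tolist(),"t",round(s["clock"],1))
E
python3 - <<'E'
from h import *
im=cv2.imread("pics/top0.png");hsv=cv2.cvtColor(im,cv2.COLOR_BGR2HSV)
f=lambda p,o:(p[0]/5.5+o-.4,p[1]/5.5+180-.4)
yd=np.array([.324,.946])
for nm,p in(("L",(70,127)),("R",(680,332))):
    for z in(0,.045):
        q=ray("top",f(p,80),z)[:2];print(nm,z,q.round(4),"yproj",(q@yd).round(4))
print("orange",ray("top",(295.5,277),.072),"r edges",ray("top",(283,277),.06),ray("top",(295,265),.072))
print("red",ray("top",(337,163),.072),ray("top",(337,175),.072))
print("scene: predicted rack corners z.045 for yproj .382 / .386 centre")
for c in(.382,.386):
  for sy in(1,-1):
    P=c*yd+.4100*np.array([.946,-.324])+sy*.154*yd
    print(c,sy,pix("scene",[*P,.045]).round(1))
c=cv2.resize(cv2.imread("pics/scene0.png")[180:300,290:410],None,fx=4.8,fy=4.8,interpolation=cv2.INTER_CUBIC)
cv2.imwrite("pics/c3.png",c)
go(.4785,-.1045,.18,17.5)
E
```

```text
L 0 [0.5677 0.3926] yproj 0.5554
L 0.045 [0.5619 0.3772] yproj 0.5388
R 0 [0.4663 0.0913] yproj 0.2375
R 0.045 [0.4641 0.0866] yproj 0.2323
orange [ 0.37016942 -0.14697423  0.072     ] r edges [ 0.36994911 -0.11662308  0.06      ] [ 0.3996236  -0.14626642  0.072     ]
red [ 0.65963558 -0.25978913  0.072     ] [ 0.62802716 -0.25875408  0.072     ]
scene: predicted rack corners z.045 for yproj .382 / .386 centre
0.382 1 [383.9 272.1]
0.382 -1 [314.6 194.5]
0.386 1 [384.9 273.3]
0.386 -1 [315.3 195.3]
turn [-0.001, -0.001, -1.482] shift cm [40.15, -34.4, 4.65] t 0.1
```

View pics/c3.png

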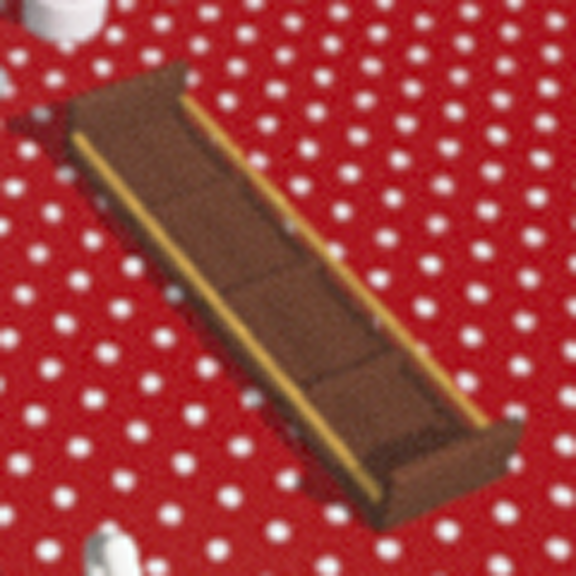

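The scene crop shows the rack's end-board tops centred at about (316.5,197) and (384.7,273.5). That puts the rack centre at (0.513,0.232), yaw −18.9°, and the top view agrees. I move above the square tin.

>>> drive_tool:
  commands:
    - [[0,0,-1.482],[40.15,-34.4,4.65],1]
    - [[0,0,-1.482],[40.15,-34.4,4.65],1]
    - [[0,0,-1.482],[40.15,-34.4,4.65],1]
    - [[0,0,-1.482],[40.15,-34.4,4.65],1]
    - [[0,0,-1.482],[40.15,-34.4,4.65],1]
    - [[0,0,-1.482],[40.15,-34.4,4.65],1]
    - [[0,0,-1.482],[40.15,-34.4,4.65],1]
    - [[0,0,-1.482],[40.15,-34.4,4.65],1]
    - [[0,0,-1.482],[40.15,-34.4,4.65],1]
    - [[0,0,-1.482],[40.15,-34.4,4.65],1]
    - [[0,0,-1.482],[40.15,-34.4,4.65],1]
    - [[0,0,-1.482],[40.15,-34.4,4.65],1]
    - [[0,0,-1.482],[40.15,-34.4,4.65],1]
    - [[0,0,-1.482],[40.15,-34.4,4.65],1]
    - [[0,0,-1.482],[40.15,-34.4,4.65],1]
    - [[0,0,-1.482],[40.15,-34.4,4.65],1]
    - [[0,0,-1.482],[40.15,-34.4,4.65],1]
    - [[0,0,-1.482],[40.15,-34.4,4.65],1]
  newtons: 25

```text
clock: 1.6
position: [0.4781, -0.1065, 0.1802]
ee_rot: [-1.86, -2.532, 0.001]
force: [-0.4, 0.5, 0.4]
width: 0.999
gripper_force: 0.0
```

```bash
python3 -c "
from h import *
s=readout.observe();print(s['position'],s['joints'].round(2))
go(.4785,-.1045,.055,17.5)
im=cams.get_image('scene');cv2.imwrite('pics/s1.png',cv2.resize(im[40:240,150:410],None,fx=3,fy=3,interpolation=cv2.INTER_CUBIC))"
```

```text
[ 0.47813455 -0.1064749   0.18017356] [ 0.5   0.31 -0.49  1.92  0.18  0.95  0.23]
turn [-0.001, 0.0, -0.002] shift cm [0.18, 0.1, 12.52] t 1.6
```

View pics/s1.png

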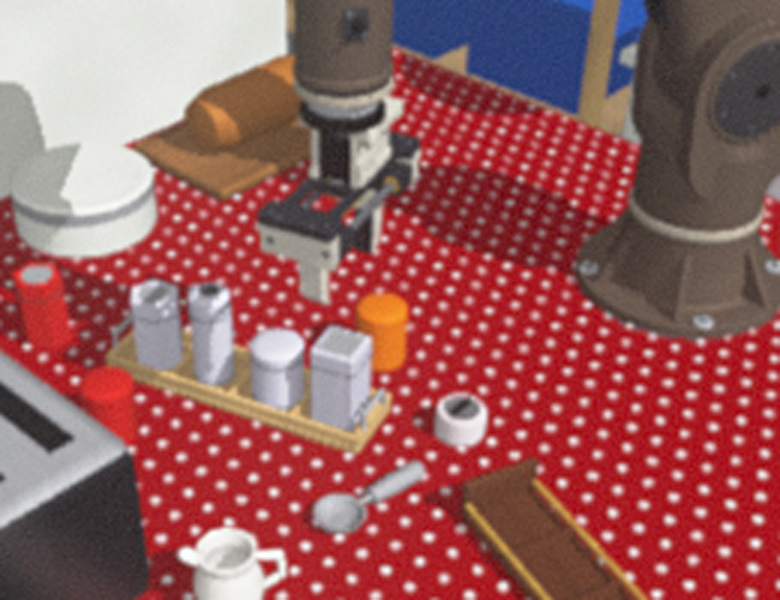

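The open gripper hovers over the square tin, which stands leftmost in the tray at crop (340,375); all tins are upright. I descend.

>>> drive_tool:
  commands:
    - [[0,0,0],[0.1,0.1,2],1]
    - [[0,0,0],[0.2,0.1,5],1]
    - [[0,0,0],[0.2,0.1,8],1]
    - [[0,0,0],[0.2,0.1,10.5],1]
    - [[0,0,0],[0.2,0.1,12],1]
    - [[0,0,0],[0.2,0.1,12.5],1]
    - [[0,0,0],[0.2,0.1,12.5],1]
    - [[0,0,0],[0.2,0.1,12.5],-1]
    - [[0,0,0],[0.2,0.1,12.5],-1]
    - [[0,0,0],[0.2,0.1,12.5],-1]
    - [[0,0,0],[0.2,0.1,12.5],-1]
    - [[0,0,0],[0.2,0.1,12.5],-1]
    - [[0,0,0],[0.2,0.1,12.5],-1]
    - [[0,0,0],[0.2,0.1,12.5],-1]
  newtons: 25

```text
clock: 2.82
position: [0.4791, -0.1028, 0.0555]
ee_rot: [1.857, 2.534, -0.0]
force: [-0.3, -0.9, 0.3]
width: 0.547
gripper_force: 0.2
```

```bash
python3 -c "
from h import *
go(.4785,-.1045,.135,17.5);go(.549,.3375,.135,-18.9);go(.549,.3375,.0555,-18.9)"
```

```text
turn [0.0, 0.0, 0.0] shift cm [-0.14, -0.1, -7.95] t 2.8
turn [0.0, 0.0, 0.636] shift cm [39.88, 19.93, -7.96] t 2.8
turn [0.0, 0.0, 0.636] shift cm [39.88, 19.93, -0.01] t 2.8
```

>>> drive_tool:
  commands:
    - [[0,0,0],[0,0,0],-1]
    - [[0,0,0],[0,0,0],-1]
    - [[0,0,0],[0,0,0],-1]
    - [[0,0,0],[0,0,0],-1]
    - [[0,0,0],[0,0,-0.5],-1]
    - [[0,0,0],[0,0,-2],-1]
    - [[0,0,0],[0,0,-4.5],-1]
    - [[0,0,0],[0,0,-7],-1]
    - [[0,0,0],[0,0,-8],-1]
    - [[0,0,0],[0,0,-8],-1]

```text
clock: 3.65
position: [0.4807, -0.103, 0.1373]
ee_rot: [1.855, 2.531, 0.003]
force: [-0.3, 0.1, -0.6]
width: 0.525
gripper_force: 24.9
```

```bash
python3 -c "
from h import *
go(.549,.3375,.135,-18.9);s=readout.observe();print(s['width']*92)"
```

```text
turn [0.004, 0.001, 0.636] shift cm [39.95, 19.77, 0.22] t 3.6
48.29265993478156
```

>>> drive_tool:
  commands:
    - [[0,0,0.03],[2,1,0],-1]
    - [[0,0,0.08],[5,2.5,0],-1]
    - [[0,0,0.13],[8,4,0],-1]
    - [[0,0,0.18],[11,5.5,0],-1]
    - [[0,0,0.23],[14,7,0.1],-1]
    - [[0,0,0.28],[17,8.5,0.1],-1]
    - [[0,0,0.33],[20,10,0.1],-1]
    - [[0,0,0.38],[23,11.4,0.1],-1]
    - [[0,0,0.43],[26,12.9,0.2],-1]
    - [[0,0,0.48],[29,14.4,0.2],-1]
    - [[0,0,0.53],[32,15.8,0.2],-1]
    - [[0,0,0.58],[35,17.3,0.2],-1]
    - [[0,0,0.62],[38,18.8,0.2],-1]
    - [[0,0,0.636],[39.5,19.6,0.2],-1]
    - [[0,0,0.636],[39.95,19.8,0.2],-1]
    - [[0,0,0.636],[39.95,19.8,0.2],-1]
    - [[0,0,0.636],[39.95,19.8,0.2],-1]
    - [[0,0,0.636],[39.95,19.8,0.2],-1]

```text
clock: 5.15
position: [0.5477, 0.3355, 0.1323]
ee_rot: [2.556, 1.824, -0.003]
force: [0.8, -0.3, -0.9]
width: 0.522
gripper_force: 24.9
```

```bash
python3 -c "
from h import *
go(.549,.3375,.0555,-18.9)
im=cams.get_image('scene');cv2.imwrite('pics/s2.png',cv2.resize(im[120:320,260:460],None,fx=3,fy=3,interpolation=cv2.INTER_CUBIC))"
```

```text
turn [-0.0, 0.002, -0.002] shift cm [0.25, 0.06, 7.68] t 5.2
```

View pics/s2.png

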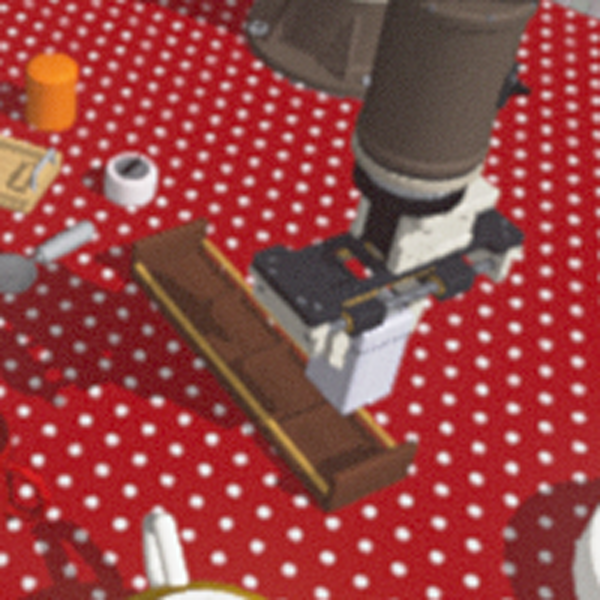

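The square tin is held upright over the leftmost rack bay (crop (360,365)). I lower it.

>>> drive_tool:
  commands:
    - [[0,0,0],[0.25,0,1.5],-1]
    - [[0,0,0],[0.25,0,3.5],-1]
    - [[0,0,0],[0.25,0,5.2],-1]
    - [[0,0,0],[0.25,0,6.3],-1]
    - [[0,0,0],[0.25,0,6.9],-1]
    - [[0,0,0],[0.25,0,7.2],-1]
    - [[0,0,0],[0.25,0,7.4],-1]
    - [[0,0,0],[0.25,0,7.5],-1]
    - [[0,0,0],[0.25,0,7.5],-1]
    - [[0,0,0],[0.25,0,7.5],-1]

```text
clock: 6.03
position: [0.5487, 0.3404, 0.0589]
ee_rot: [2.556, 1.826, 0.002]
force: [-0.1, 0.3, -1.1]
width: 0.519
gripper_force: 24.9
```

```bash
python3 -c "
from h import *
go(.549,.3375,.0555,-18.9);print(readout.observe()['force'])"
```

```text
turn [0.001, -0.001, -0.0] shift cm [-0.27, 0.12, 0.34] t 6.0
[-0.08449539  0.27384616 -1.08946809]
```

>>> drive_tool:
  commands:
    - [[0,0,0],[-0.2,0.1,0],-1]
    - [[0,0,0],[-0.2,0.1,0.1],-1]
    - [[0,0,0],[-0.2,0.1,0.15],-1]
    - [[0,0,0],[-0.2,0.1,0.2],-1]
    - [[0,0,0],[-0.2,0.1,0.25],-1]
    - [[0,0,0],[-0.2,0.1,0.25],-1]
    - [[0,0,0],[-0.2,0.1,0.25],-1]

```text
clock: 6.62
position: [0.5486, 0.338, 0.0556]
ee_rot: [-2.556, -1.826, 0.0]
force: [-0.6, 0.4, -1.4]
width: 0.52
gripper_force: 24.9
```

>>> drive_tool:
  commands:
    - [[0,0,0],[0,0,0.05],-1]
    - [[0,0,0],[0,0,0.1],-1]
    - [[0,0,0],[0,0,0.1],-1]
    - [[0,0,0],[0,0,0.1],-1]

```text
clock: 6.95
position: [0.5487, 0.338, 0.0554]
ee_rot: [2.556, 1.826, 0.001]
force: [-1.5, -1.4, 6.3]
width: 0.521
gripper_force: 24.9
```

Touchdown felt (6 N). I release and rise.

>>> drive_tool:
  commands:
    - [[0,0,0],[0,0,-0.05],0.3]
    - [[0,0,0],[0,0,-0.05],0.5]
    - [[0,0,0],[0,0,-0.05],0.7]
    - [[0,0,0],[0,0,-0.05],0.8]
    - [[0,0,0],[0,0,-0.05],0.8]
    - [[0,0,0],[0,0,-0.05],0.8]
    - [[0,0,0],[0,0,-1],0.8]
    - [[0,0,0],[0,0,-3],0.8]
    - [[0,0,0],[0,0,-6],0.8]
    - [[0,0,0],[0,0,-9],0.8]
    - [[0,0,0],[0,0,-11],1]
    - [[0,0,0],[0,0,-11],1]

```text
clock: 7.95
position: [0.5507, 0.3399, 0.1707]
ee_rot: [-2.556, -1.826, -0.013]
force: [1.2, 1.0, 0.3]
width: 0.98
gripper_force: 0.0
```

```bash
python3 -c "
from h import *
go(.5019,-.1732,.165,17.5);go(.5019,-.1732,.045,17.5)"
```

```text
turn [0.007, -0.005, -0.636] shift cm [-50.13, 12.01, 0.28] t 8.0
turn [0.007, -0.005, -0.636] shift cm [-50.21, 11.95, 12.28] t 8.0
```

>>> drive_tool:
  commands:
    - [[0,0,-0.05],[-4,1,0],1]
    - [[0,0,-0.1],[-8,2,0],1]
    - [[0,0,-0.15],[-12,2.9,0],1]
    - [[0,0,-0.2],[-16,3.8,0],1]
    - [[0,0,-0.25],[-20,4.8,0],1]
    - [[0,0,-0.3],[-24,5.8,0],1]
    - [[0,0,-0.36],[-28,6.7,0],1]
    - [[0,0,-0.42],[-32,7.7,0],1]
    - [[0,0,-0.48],[-36,8.6,0],1]
    - [[0,0,-0.54],[-40,9.6,0],1]
    - [[0,0,-0.6],[-44,10.6,0],1]
    - [[0,0,-0.636],[-47,11.3,0],1]
    - [[0,0,-0.636],[-49.5,12,0],1]
    - [[0,0,-0.636],[-50.2,12,0],1]
    - [[0,0,-0.636],[-50.2,12,0],1]
    - [[0,0,-0.636],[-50.2,12,0],1]
    - [[0,0,-0.636],[-50.2,12,0],1]
    - [[0,0,-0.636],[-50.2,12,0],1]

```text
clock: 9.45
position: [0.4999, -0.174, 0.1649]
ee_rot: [-1.854, -2.536, -0.001]
force: [0.5, -0.8, 0.8]
width: 1.003
gripper_force: 0.0
```

```bash
python3 -c "
from h import *
go(.5019,-.1732,.045,17.5)
im=cams.get_image('top');cv2.imwrite('pics/t2.png',cv2.resize(im[170:270,80:390],None,fx=2.5,fy=2.5,interpolation=cv2.INTER_CUBIC))"
```

```text
turn [0.0, -0.0, 0.003] shift cm [0.01, 0.21, 11.99] t 9.4
```

View pics/t2.png

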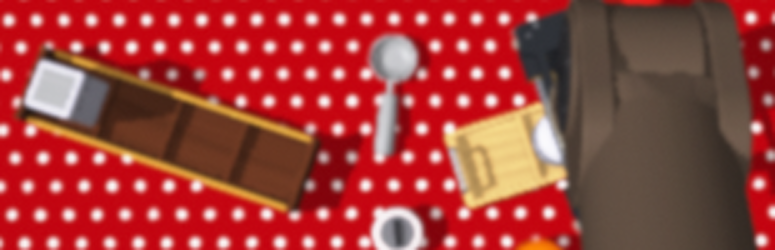

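The square tin stands in the leftmost rack bay (crop (55,88)), and the low tin shows under the hand at (548,138). I grip the low tin.

>>> drive_tool:
  commands:
    - [[0,0,0],[0,0.1,2],1]
    - [[0,0,0],[0,0.2,5],1]
    - [[0,0,0],[0,0.2,8],1]
    - [[0,0,0],[0,0.2,10.5],1]
    - [[0,0,0],[0,0.2,11.6],1]
    - [[0,0,0],[0,0.2,12],1]
    - [[0,0,0],[0,0.2,12],1]
    - [[0,0,0],[0,0.2,12],1]
    - [[0,0,0],[0,0.2,12],-1]
    - [[0,0,0],[0,0.2,12],-1]
    - [[0,0,0],[0,0.2,12],-1]
    - [[0,0,0],[0,0.2,12],-1]
    - [[0,0,0],[0,0.2,12],-1]
    - [[0,0,0],[0,0.2,12],-1]
    - [[0,0,0],[0,0.2,12],-1]
    - [[0,0,0],[0,0.2,12],-1]
    - [[0,0,0],[0,0.2,12],-1]
    - [[0,0,0],[0,0.2,12],-1]

```text
clock: 11.0
position: [0.5015, -0.1753, 0.0449]
ee_rot: [1.857, 2.534, -0.0]
force: [-0.9, -0.8, 4.5]
width: 0.603
gripper_force: 25.0
```

```bash
python3 -c "
from h import *
s=readout.observe();print(s['width']*92,s['position'])"
```

```text
55.511399930980325 [ 0.50146793 -0.17532263  0.04489209]
```

>>> drive_tool:
  commands:
    - [[0,0,0],[0,0,-0.5],-1]
    - [[0,0,0],[0,0,-2],-1]
    - [[0,0,0],[0,0,-4.5],-1]
    - [[0,0,0],[0,0,-7],-1]
    - [[0,0,0],[0,0,-8],-1]
    - [[0,0,0],[0,0,-8],-1]
    - [[0,0,0],[0,0,-8],-1]

```text
clock: 11.58
position: [0.5013, -0.1754, 0.1245]
ee_rot: [1.857, 2.533, -0.0]
force: [0.4, -0.3, -1.9]
width: 0.602
gripper_force: 25.0
```

```bash
python3 -c "
from h import *
go(.525,.2674,.125,-18.9)"
```

```text
turn [0.0, 0.0, 0.635] shift cm [41.52, 15.58, -0.06] t 11.6
```

>>> drive_tool:
  commands:
    - [[0,0,0.03],[2,0.8,0],-1]
    - [[0,0,0.08],[5,1.9,0],-1]
    - [[0,0,0.13],[8,3,0],-1]
    - [[0,0,0.18],[11,4.1,0],-1]
    - [[0,0,0.23],[14,5.3,0],-1]
    - [[0,0,0.28],[17,6.4,0],-1]
    - [[0,0,0.33],[20,7.5,0],-1]
    - [[0,0,0.38],[23,8.6,0],-1]
    - [[0,0,0.43],[26,9.8,0],-1]
    - [[0,0,0.48],[29,10.9,0],-1]
    - [[0,0,0.53],[32,12,0],-1]
    - [[0,0,0.58],[35,13.1,0],-1]
    - [[0,0,0.62],[38,14.3,0],-1]
    - [[0,0,0.635],[40.5,15.2,0],-1]
    - [[0,0,0.635],[41.4,15.5,0],-1]
    - [[0,0,0.635],[41.5,15.6,0],-1]
    - [[0,0,0.635],[41.5,15.6,0],-1]
    - [[0,0,0.635],[41.5,15.6,0],-1]
    - [[0,0,0.635],[41.5,15.6,0],-1]
    - [[0,0,0.635],[41.5,15.6,0],-1]

```text
clock: 13.25
position: [0.5255, 0.2656, 0.1245]
ee_rot: [2.557, 1.824, -0.001]
force: [0.1, -0.2, -0.4]
width: 0.606
gripper_force: 25.0
```

```bash
python3 -c "
from h import *
go(.525,.2674,.045,-18.9)
im=cams.get_image('scene');cv2.imwrite('pics/s3.png',cv2.resize(im[120:320,260:460],None,fx=3,fy=3,interpolation=cv2.INTER_CUBIC))"
```

```text
turn [0.0, 0.001, -0.001] shift cm [0.16, -0.11, 7.95] t 13.2
```

View pics/s3.png

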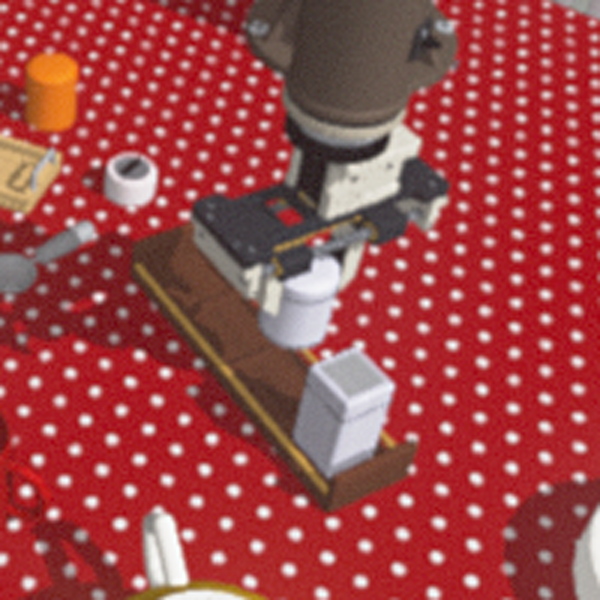

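The square tin stands in bay 1 (crop (345,410)) and the low tin hangs upright over bay 2 (crop (297,310)). I lower it.

>>> drive_tool:
  commands:
    - [[0,0,0],[0.1,-0.1,1.5],-1]
    - [[0,0,0],[0.15,-0.1,3.5],-1]
    - [[0,0,0],[0.15,-0.1,5.3],-1]
    - [[0,0,0],[0.15,-0.1,6.6],-1]
    - [[0,0,0],[0.15,-0.1,7.3],-1]
    - [[0,0,0],[0.15,-0.1,7.6],-1]
    - [[0,0,0],[0.15,-0.1,7.7],-1]
    - [[0,0,0],[0.15,-0.1,7.8],-1]
    - [[0,0,0],[0.15,-0.1,7.85],-1]
    - [[0,0,0],[0.15,-0.1,7.9],-1]
    - [[0,0,0],[0.15,-0.1,7.9],-1]
    - [[0,0,0],[0.15,-0.1,7.9],-1]

```text
clock: 14.3
position: [0.5249, 0.2693, 0.0461]
ee_rot: [2.555, 1.827, 0.001]
force: [-0.7, -0.5, -0.6]
width: 0.606
gripper_force: 25.0
```

>>> drive_tool:
  commands:
    - [[0,0,0],[-0.1,0,0.05],-1]
    - [[0,0,0],[-0.1,0,0.1],-1]
    - [[0,0,0],[-0.1,0,0.15],-1]
    - [[0,0,0],[-0.1,0,0.15],-1]
    - [[0,0,0],[-0.1,0,0.15],-1]

```text
clock: 14.72
position: [0.5244, 0.2681, 0.0449]
ee_rot: [2.555, 1.827, 0.0]
force: [-2.9, -2.1, 7.5]
width: 0.603
gripper_force: 25.0
```

>>> drive_tool:
  commands:
    - [[0,0,0],[0,0,-0.05],0.4]
    - [[0,0,0],[0,0,-0.05],0.6]
    - [[0,0,0],[0,0,-0.05],0.8]
    - [[0,0,0],[0,0,-0.05],0.9]
    - [[0,0,0],[0,0,-0.05],0.9]
    - [[0,0,0],[0,0,-0.05],0.9]
    - [[0,0,0],[0,0,-1],0.9]
    - [[0,0,0],[0,0,-3],0.9]
    - [[0,0,0],[0,0,-6],0.9]
    - [[0,0,0],[0,0,-9],0.9]
    - [[0,0,0],[0,0,-12],1]
    - [[0,0,0],[0,0,-14],1]
    - [[0,0,0],[0,0,-14],1]
    - [[0,0,0],[0,0,-14],1]
    - [[0,0,0],[0,0,-14],1]

```text
clock: 15.97
position: [0.5241, 0.268, 0.184]
ee_rot: [2.555, 1.827, -0.001]
force: [-0.1, -0.2, -1.1]
width: 1.005
gripper_force: 0.0
```

```bash
python3 -c "
from h import *
go(.5256,-.2478,.185,17.5)"
```

```text
turn [-0.0, 0.0, -0.635] shift cm [-48.76, 16.81, -0.07] t 16.0
```

>>> drive_tool:
  commands:
    - [[0,0,-0.05],[-4,1.4,0],1]
    - [[0,0,-0.1],[-8,2.8,0],1]
    - [[0,0,-0.15],[-12,4.1,0],1]
    - [[0,0,-0.2],[-16,5.5,0],1]
    - [[0,0,-0.25],[-20,6.9,0],1]
    - [[0,0,-0.3],[-24,8.3,0],1]
    - [[0,0,-0.36],[-28,9.7,0],1]
    - [[0,0,-0.42],[-32,11,0],1]
    - [[0,0,-0.48],[-36,12.4,0],1]
    - [[0,0,-0.54],[-40,13.8,0],1]
    - [[0,0,-0.6],[-44,15.2,0],1]
    - [[0,0,-0.635],[-47,16.2,0],1]
    - [[0,0,-0.635],[-48.5,16.8,0],1]
    - [[0,0,-0.635],[-48.8,16.8,0],1]
    - [[0,0,-0.635],[-48.8,16.8,0],1]
    - [[0,0,-0.635],[-48.8,16.8,0],1]
    - [[0,0,-0.635],[-48.8,16.8,0],1]
    - [[0,0,-0.635],[-48.8,16.8,0],1]

```text
clock: 17.47
position: [0.5259, -0.2459, 0.1841]
ee_rot: [-1.853, -2.536, -0.001]
force: [0.1, -0.8, -0.2]
width: 0.999
gripper_force: 0.0
```

```bash
python3 -c "
from h import *
go(.5256,-.2478,.065,17.5)
im=cams.get_image('scene');cv2.imwrite('pics/s4.png',cv2.resize(im[80:300,140:420],None,fx=2.7,fy=2.7,interpolation=cv2.INTER_CUBIC))"
```

```text
turn [-0.0, -0.001, 0.003] shift cm [-0.18, -0.09, 11.91] t 17.5
```

View pics/s4.png

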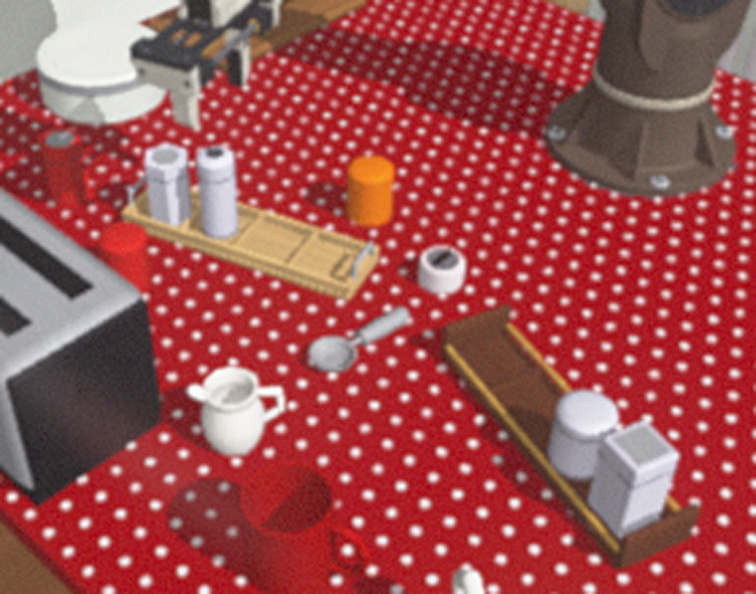

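Both placed tins stand upright in bays 1 and 2 (crop (630,480), (585,435)). The tall tin at (217,190) is next and the hand is above it.

>>> drive_tool:
  commands:
    - [[0,0,0],[-0.1,-0.1,2],1]
    - [[0,0,0],[-0.2,-0.1,5],1]
    - [[0,0,0],[-0.2,-0.1,8],1]
    - [[0,0,0],[-0.2,-0.1,10.5],1]
    - [[0,0,0],[-0.2,-0.1,11.5],1]
    - [[0,0,0],[-0.2,-0.1,11.9],1]
    - [[0,0,0],[-0.2,-0.1,11.9],1]
    - [[0,0,0],[-0.2,-0.1,11.9],1]
    - [[0,0,0],[-0.2,-0.1,11.9],-1]
    - [[0,0,0],[-0.2,-0.1,11.9],-1]
    - [[0,0,0],[-0.2,-0.1,11.9],-1]
    - [[0,0,0],[-0.2,-0.1,11.9],-1]
    - [[0,0,0],[-0.2,-0.1,11.9],-1]
    - [[0,0,0],[-0.2,-0.1,11.9],-1]
    - [[0,0,0],[-0.2,-0.1,11.9],-1]
    - [[0,0,0],[-0.2,-0.1,11.9],-1]
    - [[0,0,0],[-0.2,-0.1,11.9],-1]
    - [[0,0,0],[-0.2,-0.1,11.9],-1]
    - [[0,0,0],[-0.2,-0.1,11.9],-1]
    - [[0,0,0],[-0.2,-0.1,11.9],-1]

```text
clock: 19.18
position: [0.5253, -0.2501, 0.0652]
ee_rot: [-1.857, -2.534, 0.0]
force: [-0.2, -0.6, 0.1]
width: 0.48
gripper_force: 25.0
```

```bash
python3 -c "
from h import *
s=readout.observe();print(s['width']*92,s['position'])"
```

```text
44.117346913206354 [ 0.52526112 -0.25006227  0.06518938]
```

>>> drive_tool:
  commands:
    - [[0,0,0],[0,0,-0.5],-1]
    - [[0,0,0],[0,0,-2],-1]
    - [[0,0,0],[0,0,-4.5],-1]
    - [[0,0,0],[0,0,-7],-1]
    - [[0,0,0],[0,0,-8],-1]
    - [[0,0,0],[0,0,-8],-1]
    - [[0,0,0],[0,0,-8],-1]

```text
clock: 19.77
position: [0.5252, -0.2502, 0.1451]
ee_rot: [1.857, 2.533, -0.0]
force: [-0.8, -0.2, -0.5]
width: 0.479
gripper_force: 25.0
```

```bash
python3 -c "
from h import *
go(.501,.1974,.145,-18.9)"
```

```text
turn [0.0, 0.0, 0.636] shift cm [43.41, 11.17, -0.01] t 19.8
```

>>> drive_tool:
  commands:
    - [[0,0,0.03],[2,0.5,0],-1]
    - [[0,0,0.08],[5,1.3,0],-1]
    - [[0,0,0.13],[8,2.1,0],-1]
    - [[0,0,0.18],[11,2.8,0],-1]
    - [[0,0,0.23],[14,3.6,0],-1]
    - [[0,0,0.28],[17,4.4,0],-1]
    - [[0,0,0.33],[20,5.1,0],-1]
    - [[0,0,0.38],[23,5.9,0],-1]
    - [[0,0,0.43],[26,6.7,0],-1]
    - [[0,0,0.48],[29,7.5,0],-1]
    - [[0,0,0.53],[32,8.2,0],-1]
    - [[0,0,0.58],[35,9,0],-1]
    - [[0,0,0.62],[38,9.8,0],-1]
    - [[0,0,0.635],[41,10.6,0],-1]
    - [[0,0,0.635],[43,11.1,0],-1]
    - [[0,0,0.635],[43.4,11.2,0],-1]
    - [[0,0,0.635],[43.4,11.2,0],-1]
    - [[0,0,0.635],[43.4,11.2,0],-1]
    - [[0,0,0.635],[43.4,11.2,0],-1]
    - [[0,0,0.635],[43.4,11.2,0],-1]

```text
clock: 21.43
position: [0.5015, 0.1956, 0.1447]
ee_rot: [2.557, 1.824, -0.002]
force: [-0.1, 1.2, -1.0]
width: 0.473
gripper_force: 25.0
```

```bash
python3 -c "
from h import *
go(.501,.1974,.0652,-18.9)
im=cams.get_image('scene');cv2.imwrite('pics/s5.png',cv2.resize(im[120:320,260:460],None,fx=3,fy=3,interpolation=cv2.INTER_CUBIC))"
```

```text
turn [-0.0, 0.001, -0.002] shift cm [0.16, -0.1, 7.95] t 21.4
```

View pics/s5.png

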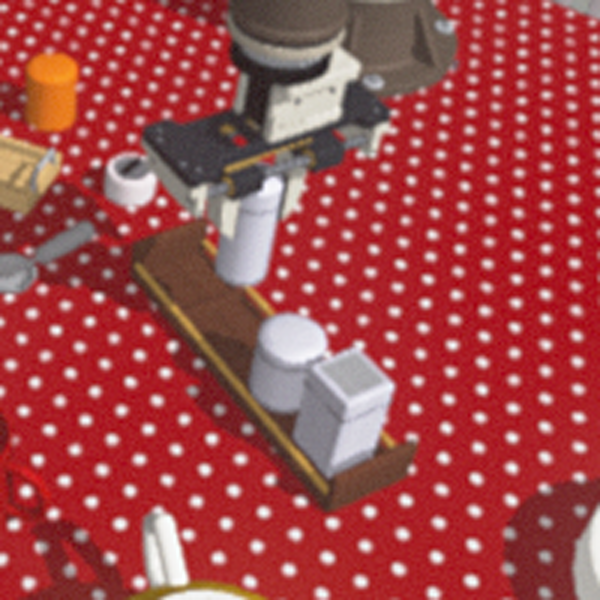

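The tall tin hangs upright over bay 3 (crop (247,235)). I lower it.

>>> drive_tool:
  commands:
    - [[0,0,0],[0.05,-0.1,1.5],-1]
    - [[0,0,0],[0.05,-0.1,3.5],-1]
    - [[0,0,0],[0.05,-0.1,5.3],-1]
    - [[0,0,0],[0.05,-0.1,6.6],-1]
    - [[0,0,0],[0.05,-0.1,7.3],-1]
    - [[0,0,0],[0.05,-0.1,7.6],-1]
    - [[0,0,0],[0.05,-0.1,7.7],-1]
    - [[0,0,0],[0.05,-0.1,7.8],-1]
    - [[0,0,0],[0.05,-0.1,7.85],-1]
    - [[0,0,0],[0.05,-0.1,7.9],-1]
    - [[0,0,0],[0.05,-0.1,7.95],-1]
    - [[0,0,0],[0.05,-0.1,7.95],-1]
    - [[0,0,0],[0.05,-0.1,7.95],-1]

```text
clock: 22.57
position: [0.5007, 0.1983, 0.0659]
ee_rot: [2.555, 1.827, 0.0]
force: [1.4, -0.1, -1.8]
width: 0.477
gripper_force: 25.0
```

>>> drive_tool:
  commands:
    - [[0,0,0],[0,0,0.05],-1]
    - [[0,0,0],[0,0,0.1],-1]
    - [[0,0,0],[0,0,0.1],-1]
    - [[0,0,0],[0,0,0.1],-1]

```text
clock: 22.9
position: [0.5008, 0.1984, 0.0651]
ee_rot: [2.555, 1.827, 0.001]
force: [-0.6, -0.3, 4.5]
width: 0.478
gripper_force: 25.0
```

>>> drive_tool:
  commands:
    - [[0,0,0],[0,0,0],0.2]
    - [[0,0,0],[0,0,0],0.4]
    - [[0,0,0],[0,0,0],0.7]
    - [[0,0,0],[0,0,0],0.8]
    - [[0,0,0],[0,0,0],0.8]
    - [[0,0,0],[0,0,0],0.8]
    - [[0,0,0],[0,0,0],0.8]
    - [[0,0,0],[0,0,-1],0.8]
    - [[0,0,0],[0,0,-3],0.8]
    - [[0,0,0],[0,0,-6],0.8]
    - [[0,0,0],[0,0,-9],0.8]
    - [[0,0,0],[0,0,-12],1]
    - [[0,0,0],[0,0,-12],1]
    - [[0,0,0],[0,0,-12],1]
    - [[0,0,0],[0,0,-12],1]

```text
clock: 24.15
position: [0.5004, 0.1981, 0.1849]
ee_rot: [2.555, 1.827, 0.0]
force: [-0.0, -0.0, -0.8]
width: 1.0
gripper_force: 0.0
```

```bash
python3 -c "
from h import *
go(.5487,-.3153,.185,17.5)"
```

```text
turn [0.0, 0.0, -0.635] shift cm [-47.03, 21.17, -0.0] t 24.1
```

>>> drive_tool:
  commands:
    - [[0,0,-0.05],[-4,1.8,0],1]
    - [[0,0,-0.1],[-8,3.6,0],1]
    - [[0,0,-0.15],[-12,5.4,0],1]
    - [[0,0,-0.2],[-16,7.2,0],1]
    - [[0,0,-0.25],[-20,9,0],1]
    - [[0,0,-0.3],[-24,10.8,0],1]
    - [[0,0,-0.36],[-28,12.6,0],1]
    - [[0,0,-0.42],[-32,14.4,0],1]
    - [[0,0,-0.48],[-36,16.2,0],1]
    - [[0,0,-0.54],[-40,18,0],1]
    - [[0,0,-0.6],[-43.5,19.6,0],1]
    - [[0,0,-0.635],[-46,20.7,0],1]
    - [[0,0,-0.635],[-47,21.2,0],1]
    - [[0,0,-0.635],[-47,21.2,0],1]
    - [[0,0,-0.635],[-47,21.2,0],1]
    - [[0,0,-0.635],[-47,21.2,0],1]
    - [[0,0,-0.635],[-47,21.2,0],1]
    - [[0,0,-0.635],[-47,21.2,0],1]

```text
clock: 25.65
position: [0.5496, -0.3131, 0.1847]
ee_rot: [-1.854, -2.536, -0.001]
force: [0.3, -0.1, -0.3]
width: 1.001
gripper_force: 0.0
```

```bash
python3 -c "
from h import *
go(.5487,-.3153,.05,17.5)
im=cams.get_image('scene');cv2.imwrite('pics/s6.png',cv2.resize(im[80:300,140:420],None,fx=2.7,fy=2.7,interpolation=cv2.INTER_CUBIC))"
```

```text
turn [-0.0, -0.001, 0.003] shift cm [-0.19, -0.15, 13.47] t 25.6
```

View pics/s6.png

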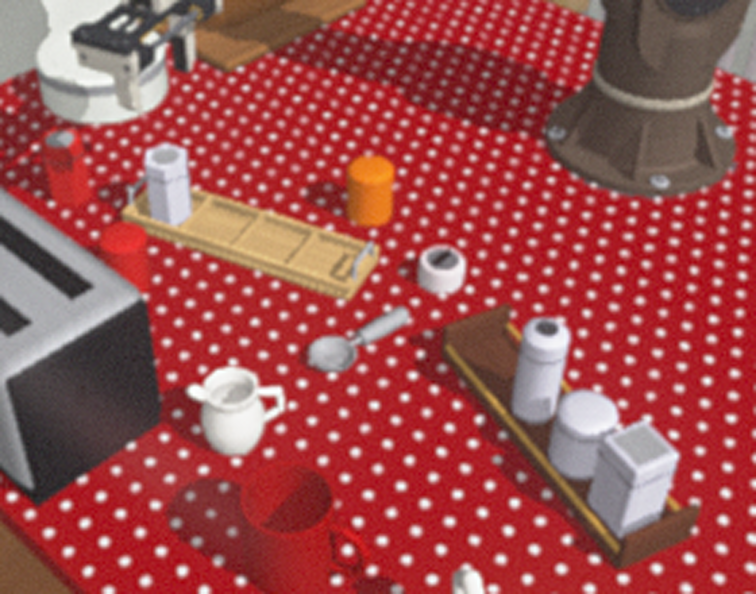

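Three tins stand in bays 1–3 (tall at crop (540,370)). The hex tin at (167,185) remains, with the hand above it.

>>> drive_tool:
  commands:
    - [[0,0,0],[-0.1,-0.1,2],1]
    - [[0,0,0],[-0.2,-0.1,5],1]
    - [[0,0,0],[-0.2,-0.1,8],1]
    - [[0,0,0],[-0.2,-0.1,11],1]
    - [[0,0,0],[-0.2,-0.1,12.8],1]
    - [[0,0,0],[-0.2,-0.1,13.3],1]
    - [[0,0,0],[-0.2,-0.1,13.4],1]
    - [[0,0,0],[-0.2,-0.1,13.4],1]
    - [[0,0,0],[-0.2,-0.1,13.4],-1]
    - [[0,0,0],[-0.2,-0.1,13.4],-1]
    - [[0,0,0],[-0.2,-0.1,13.4],-1]
    - [[0,0,0],[-0.2,-0.1,13.4],-1]
    - [[0,0,0],[-0.2,-0.1,13.4],-1]
    - [[0,0,0],[-0.2,-0.1,13.4],-1]
    - [[0,0,0],[-0.2,-0.1,13.4],-1]
    - [[0,0,0],[-0.2,-0.1,13.4],-1]
    - [[0,0,0],[-0.2,-0.1,13.4],-1]
    - [[0,0,0],[-0.2,-0.1,13.4],-1]
    - [[0,0,0],[-0.2,-0.1,13.4],-1]
    - [[0,0,0],[-0.2,-0.1,13.4],-1]

```text
clock: 27.37
position: [0.5489, -0.3172, 0.0508]
ee_rot: [-1.857, -2.534, 0.0]
force: [-1.6, 0.2, 1.8]
width: 0.523
gripper_force: 25.0
```

>>> drive_tool:
  commands:
    - [[0,0,0],[0,0,-0.5],-1]
    - [[0,0,0],[0,0,-2],-1]
    - [[0,0,0],[0,0,-4.5],-1]
    - [[0,0,0],[0,0,-7],-1]
    - [[0,0,0],[0,0,-8],-1]
    - [[0,0,0],[0,0,-8],-1]
    - [[0,0,0],[0,0,-8],-1]

```text
clock: 27.95
position: [0.549, -0.3172, 0.1306]
ee_rot: [1.857, 2.533, 0.0]
force: [-0.4, -0.7, -2.1]
width: 0.524
gripper_force: 25.0
```

```bash
python3 -c "
from h import *
go(.477,.1274,.13,-18.9);print(readout.observe()['width']*92)"
```

```text
turn [0.0, 0.0, 0.636] shift cm [44.57, 6.53, 0.04] t 27.9
48.186474656685334
```

>>> drive_tool:
  commands:
    - [[0,0,0.03],[2,0.3,0],-1]
    - [[0,0,0.08],[5,0.7,0],-1]
    - [[0,0,0.13],[8,1.2,0],-1]
    - [[0,0,0.18],[11,1.6,0],-1]
    - [[0,0,0.23],[14,2,0],-1]
    - [[0,0,0.28],[17,2.5,0],-1]
    - [[0,0,0.33],[20,2.9,0],-1]
    - [[0,0,0.38],[23,3.4,0],-1]
    - [[0,0,0.43],[26,3.8,0],-1]
    - [[0,0,0.48],[29,4.2,0],-1]
    - [[0,0,0.53],[32,4.7,0],-1]
    - [[0,0,0.58],[35,5.1,0],-1]
    - [[0,0,0.62],[38,5.6,0],-1]
    - [[0,0,0.636],[41,6,0],-1]
    - [[0,0,0.636],[43.5,6.4,0],-1]
    - [[0,0,0.636],[44.5,6.5,0],-1]
    - [[0,0,0.636],[44.6,6.5,0],-1]
    - [[0,0,0.636],[44.6,6.5,0],-1]
    - [[0,0,0.636],[44.6,6.5,0],-1]
    - [[0,0,0.636],[44.6,6.5,0],-1]

```text
clock: 29.62
position: [0.4768, 0.1257, 0.1303]
ee_rot: [2.558, 1.823, -0.002]
force: [0.4, -0.4, -0.7]
width: 0.519
gripper_force: 25.0
```

```bash
python3 -c "
from h import *
go(.477,.1274,.0508,-18.9)
im=cams.get_image('scene');cv2.imwrite('pics/s7.png',cv2.resize(im[120:320,260:460],None,fx=3,fy=3,interpolation=cv2.INTER_CUBIC))"
```

```text
turn [-0.0, 0.001, -0.003] shift cm [0.18, -0.04, 7.95] t 29.6
```

View pics/s7.png

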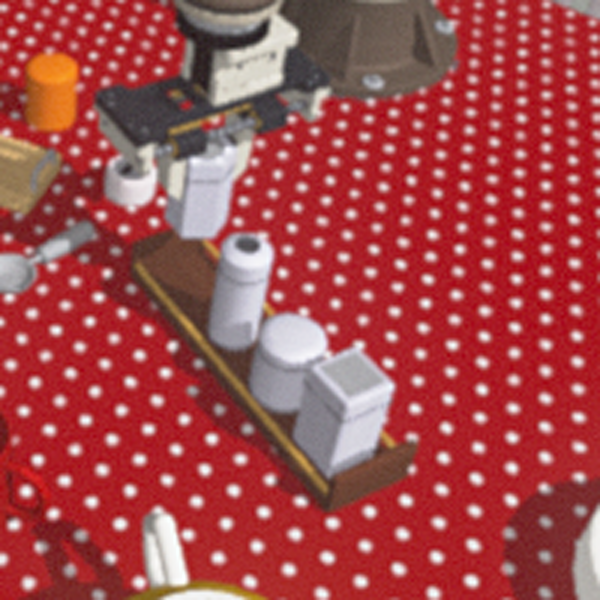

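The hex tin hangs over bay 4 (crop (200,195)). I lower it.

>>> drive_tool:
  commands:
    - [[0,0,0],[0.05,-0.05,1.5],-1]
    - [[0,0,0],[0.05,-0.05,3.5],-1]
    - [[0,0,0],[0.05,-0.05,5.3],-1]
    - [[0,0,0],[0.05,-0.05,6.6],-1]
    - [[0,0,0],[0.05,-0.05,7.3],-1]
    - [[0,0,0],[0.05,-0.05,7.6],-1]
    - [[0,0,0],[0.05,-0.05,7.7],-1]
    - [[0,0,0],[0.05,-0.05,7.8],-1]
    - [[0,0,0],[0.05,-0.05,7.85],-1]
    - [[0,0,0],[0.05,-0.05,7.9],-1]
    - [[0,0,0],[0.05,-0.05,7.95],-1]
    - [[0,0,0],[0.05,-0.05,7.95],-1]
    - [[0,0,0],[0.05,-0.05,7.95],-1]

```text
clock: 30.75
position: [0.4764, 0.1284, 0.0514]
ee_rot: [2.556, 1.826, 0.0]
force: [0.5, -0.9, -0.8]
width: 0.52
gripper_force: 25.0
```

>>> drive_tool:
  commands:
    - [[0,0,0],[0,0,0.05],-1]
    - [[0,0,0],[0,0,0.1],-1]
    - [[0,0,0],[0,0,0.1],-1]
    - [[0,0,0],[0,0,0.1],-1]

```text
clock: 31.08
position: [0.4764, 0.1284, 0.0507]
ee_rot: [2.556, 1.826, 0.0]
force: [-1.8, -1.1, 7.3]
width: 0.523
gripper_force: 25.0
```

>>> drive_tool:
  commands:
    - [[0,0,0],[0,0,-0.05],0.2]
    - [[0,0,0],[0,0,-0.05],0.4]
    - [[0,0,0],[0,0,-0.05],0.7]
    - [[0,0,0],[0,0,-0.05],0.8]
    - [[0,0,0],[0,0,-0.05],0.8]
    - [[0,0,0],[0,0,-0.05],0.8]
    - [[0,0,0],[0,0,-0.05],0.8]
    - [[0,0,0],[0,0,-1],0.8]
    - [[0,0,0],[0,0,-3],0.8]
    - [[0,0,0],[0,0,-6],0.8]
    - [[0,0,0],[0,0,-9],0.8]
    - [[0,0,0],[0,0,-13],1]
    - [[0,0,0],[0,0,-15],1]
    - [[0,0,0],[-15,0,-15],1]
    - [[0,0,0],[-15,0,-15],1]
    - [[0,0,0],[-15,0,-15],1]
    - [[0,0,0],[-15,0,-15],1]
    - [[0,0,0],[-15,0,-15],1]
    - [[0,0,0],[-15,0,-15],1]

```text
clock: 32.67
position: [0.4273, -0.0149, 0.201]
ee_rot: [2.559, 1.822, 0.001]
force: [0.7, 0.9, -0.1]
width: 0.997
gripper_force: 0.0
```

```bash
python3 -c "
from h import *
im=cams.get_image('scene');cv2.imwrite('pics/s8.png',cv2.resize(im[80:300,140:420],None,fx=2.7,fy=2.7,interpolation=cv2.INTER_CUBIC))"
```

```text
(no output)
```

View pics/s8.png

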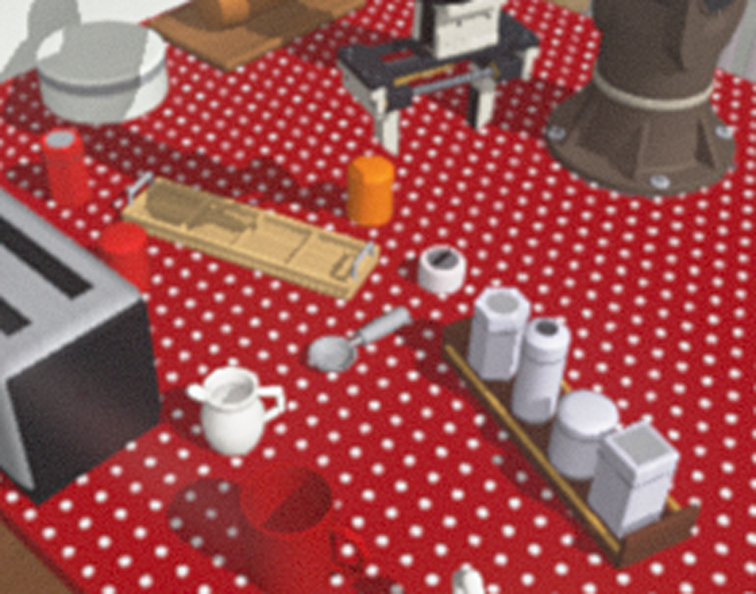

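All four tins stand upright in the rack in order: square (630,480), low (585,435), tall (540,370), hex (500,335). The tray is empty, the bystanders have not moved and the gripper is clear of everything.

```bash
python3 -c "
from cell import job
print(job.sign_off())"
```

```text
the job is handed in; nothing more can be done
None
```

The job is handed in: all four tins stand upright in the walnut rack in tray order (square, low, tall, hex from the left), moved one at a time from the left in about 33 s of the 109 s, with the timer, scoop, milk jug and mug untouched.

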